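Show the little cheese's underside to the inspection camera

TASK

Lift the wooden lid off the blue crock by its knob and set it down gently, right way up, in the middle of the pale wooden board, and let go of it. Then take the little cheese out of the crock and present it to the small upward-tilted inspection camera: its pale underside facing the lens squarely, centred in front of it at the camera's focus point, 120 mm from the lens. Finish while still holding it there steadily in the air; leave the crock and the other things on the bench where they are.

Things in the scene. Friction and masses are not known exactly. Their poses are not given: they have to be found in the camera images.
- crock: Round blue stoneware crock standing loose on the bench, 2.2 kg, outside diameter 164, height 68, inside diameter 152, floor 8 thick (mm). Origin: centre of its underside, z up. At the start it is closed by the lid and the little cheese stands on its floor, within 10 mm of the middle in x and y. Crock and board swap sides of the bench from run to run.
- lid: Loose round wooden lid, about 0.3 kg: a disc 172 mm in diameter and 10 mm thick with a plug 140 mm in diameter and 6 mm deep under it that drops into the crock's mouth with 6 mm of play all round, and a dark upright cylindrical knob 30 mm in diameter on top. Origin: centre of the plug's underside, z up. Heights above the origin: underside of disc 6, top of disc 16, top of knob 54. In the crock its origin is 62 mm above the crock's; on the board it stands on its plug.
- lid_knob (a point): Point on the axis of the lid's knob, 42 mm above the lid's origin (12 mm below the knob's top): a good height to grip.
- cheese: Small firm round cheese, rigid cylinder 56 mm in diameter, 46 mm tall, about 0.12 kg, tan rind, brown top, pale underside, standing upright in the crock. Origin: centre of its underside; its z axis points to its top. Hidden by the lid at first.
- cheese_under (a point): Centre of the cheese's pale underside (same point as its origin).
- cheese_top (a point): Centre of the cheese's brown top, 46 mm from the underside.
- lid_board: Pale square wooden board fixed on the bench, 220 x 220 x 14 mm. Origin: centre of its underside; its top is 14 mm above that.
- camera_head: Head of the small grey inspection camera fixed on a low stand (foot 100 x 90 mm, origin of the head 140 mm above the bench). Origin: centre of the front of its black lens (44 mm diameter); its z axis is the line of sight, pointing out of the lens, upwards and 35 degrees off vertical, leaning roughly back towards the robot (up to 20 degrees to either side). The head reaches 70 mm behind the lens front; no part lies ahead of it.
- focus (a point): The camera's focus point in the air, 120 mm ahead of the lens front along its line of sight (about 238 mm above the bench). Same axes as the camera head. The centre of the cheese's underside belongs here, with the cheese's z axis parallel to the camera head's z axis and its top on the far side from the lens.
- tomme: Bystander: dark brown loose cheese on the bench, 90 mm in diameter, 52 mm tall. Origin: centre of its underside.
- trier: Bystander: T-shaped steel cheese trier with a wooden cross handle lying loose on the bench, 132 mm long, 75 mm over the handle, 18 mm high. Origin: on the bench below the end of its handle; x along the blade.
- rind_brush: Bystander: brush lying loose on the bench, about 200 mm long, x along it. Origin: its underside, near its middle.
- camera: The whole inspection camera with its stand, fixed on the bench. Origin: centre of the foot's underside; at its own -x side it faces the robot. The lens front is 20 mm to its -x and 140 mm up.
Not all that is in view belongs to the job. What is meant by the camera is not pink or turquoise, and is the larger of those in its own colour.

How it is judged:
On the way, in this order (a step that is already met when the one before it is completed fails the run):
1. the lid lies right way up in the middle of the board, released (horizontal distance between lid and lid_board below 0.05 m and z of lid in the frame of lid_board between 0.01 and 0.018 m and angle between lid's own z axis and vertical below 0.06 rad and linear speed of lid below 0.03 m/s and contact force between the fingers and lid below 0.1 N), for 0.2 s.
2. the little cheese is lifted clear of the crock in the fingers (height (world z) of cheese_under above 0.1 m and contact force between the fingers and cheese above 0.5 N), for 0.2 s.
At the end, for the whole second after the job is handed in: Lid flat on the board, released, centres within 50 mm. The cheese is held still in the fingers, in the air, touching no camera: underside centre within 20 mm of the focus point, axis within 10 degrees of the line of sight, underside towards the lens (all of step 1 and distance between cheese_under and focus below 0.02 m and angle between the z axis of cheese and the z axis of camera_head, either way round below 0.17 rad and z of cheese_top in the frame of camera_head above 0.14 m and height (world z) of cheese_under above 0.19 m and contact force between the fingers and cheese above 0.5 N and contact force between cheese and camera below 0.1 N and linear speed of cheese below 0.03 m/s); the arm keeps its last pose, push and grip.
It fails at once if a bystander is moved more than 30 mm (distance of any of tomme, trier, rind_brush from where it was at the start of the episode above 0.03 m).
It fails at once if the crock is moved more than 40 mm or tipped (distance of crock from where it was at the start of the episode above 0.04 m or angle between crock's own z axis and vertical above 0.25 rad).
It fails at once if the lid is dropped (it falls faster than 0.7 m/s out of the fingers) (linear speed of lid above 0.7 m/s and contact force between the fingers and lid below 0.05 N).
It also fails if it takes over 67 s, if anything falls off the work surface, if the arm or the gripper's body presses on something with over 40 N, if the wrist force passes 120 N, or if a joint passes its speed limit or range.

ROBOT

A 7-joint arm with a two-finger parallel gripper is mounted at the origin on the work surface. World frame = base frame: x ahead of the robot, y to its left, z up, the work surface at z = 0. Lengths are in m, angles in rad, forces in N, time in s.
With the tool pointing down it reaches from about 0.4 to 0.85 m from the base axis. Payload 4.5 kg.
Tool frame: the origin (TCP) lies midway between the tips of the shut fingers; the grasp point (between the pads) lies 19 mm behind it; z points along the fingers, y is the line along which they close (so a half turn about z gives the same grasp; the last joint's range is limited). The gripper opens to 88 mm and grips with 3 to 60 N. Pads are 18 mm wide; open, the fingers measure 123 mm over their backs; the gripper's body (75 mm by 187 mm) begins 45 mm behind the grasp point.
Start: joints at [1.298, 0.689, -0.195, 1.565, 0.157, 0.902, -0.215], TCP at [0.189, -0.596, 0.239] pointing down, gripper open.
Joint ranges: [-3.01, 3.01], [-0.46, 2.08], [-1.47, 1.51], [0.13, 2.56], [-1, 4.14], [0.04, 2.09], [-2.66, 2.66]. Speed limits (rad/s): [2.57, 2.57, 3.14, 3.14, 3.14, 3.14, 3.14].

INTERFACE

Orientations are given as a unit quaternion [x, y, z, w].
In Python, from plant import r gives the robot as it stands.
- The arm moves only by the tool carry_out, never from a script. Its argument "plan" is a list of rows, each an object with "rot": the turn, a rotation vector about the tool's x, y, z in rad, a list of three; "xyz": the shift along the tool's x, y, z in m, a list of three; "grip": the closure in counts, from 0 (fully open) to 255 (shut). In form: [{"rot": [wx, wy, wz], "xyz": [dx, dy, dz], "grip": grip}, ...]. A call has 1 to 8 rows; each row is the pose to reach, as a shift and turn from the pose commanded when the call began, along the tool's axes at that moment; what a row does not reach only later rows make up. A row lasts 1/12 s, in which the tool goes at most 41.7 mm and 7.16 degrees, less where a joint would pass 70% of its speed; a pose out of reach is approached as far as the arm can. A call with a gripper value outside its range is refused whole. The fingers move at their own pace and stop on an object; "squeeze" is the grip in N (left out, the last holds). Time passes only in rows, so rows that repeat a pose let the fingers close. It gives the time, the measured TCP pose, the force, the opening and the grip force at its end, in the units of the state.
- r.get_state(): the state, without advancing time (a new reading comes with each control period).
- r.snapshot(name): name is "side" or "top" or "wrist"; returns the picture (400x640x3 uint8, red, green, blue); there is no depth.
- r.camera_params(name): a dict with "fx", "fy", "cx", "cy" (pixels), "position" and "attitude" of the camera in the world; the wrist camera has in their place "hand_eye" (4x4, takes a point from camera to tool coordinates, whose origin is the TCP and whose axes are the flange's). Camera axes: x right, y down, z forward; pixel columns grow to the right and rows downward; lengths in m; the calibration is good to about 2 mm. A picture is of the moment at which its call begins: read the wrist's pose just before it. camera_params takes no time and is no camera call.
- r.finish_job(): hands the job in; it is judged then, once.
The state is a dict: "clock": time; "q": joint angles; "qd": joint speeds; "joint_torque": joint torques, N m; "tool_pos": TCP position; "eef_rot": TCP orientation; "contact_force": force on the tool from outside, world axes, zero at the start; "moment": the same for the moment, N m; "opening": opening from 0.0 (shut) to 1.0 (fully open); "finger_force": force on a finger pad.
Only numpy, scipy, OpenCV 4.12 (cv2) and the standard library are available. Lean on these libraries where they do the work, as an engineer would, in place of code of your own. Each camera call takes 0.05 s, during which the arm holds its last target. There are 200 camera calls.

## Working session

There is one attempt and no reset: what is moved stays moved. The work goes in short steps, Python scripts to look and compute and a tool call to move; the robot and the scene stay as the last step left them, time stands still between calls to the robot, and variables do not carry over. Pictures are saved under pics/ and viewed, at most 14 in all, crops included, and the job is handed in when it is done.

Besides the shell and the picture viewer there is one more tool, called in YAML: its name, and indented under it one key for each argument. carry_out: Moves the arm, as the interface text tells. Its arguments: {"type":"object","properties":{"plan":{"type":"array"},"squeeze":{"type":"number"}},"required":["plan"]}

```bash
ls; mkdir -p pics; python3 - <<'E'
from plant import r
import cv2,numpy as np
s=r.get_state();print({k:np.round(v,3).tolist() for k,v in s.items()})
for n in("side","top","wrist"):
    im=r.snapshot(n);cv2.imwrite(f"pics/{n}0.png",im[:,:,::-1])
    p=r.camera_params(n);print(n,{k:np.round(v,4).tolist() for k,v in p.items()})
a=[cv2.imread(f"pics/{n}0.png") for n in("side","top")]
E
```

```text
pics
{'clock': 0.0, 'q': [1.298, 0.69, -0.195, 1.566, 0.157, 0.902, -0.215], 'qd': [-0.0, -0.0, 0.001, 0.003, 0.0, 0.001, -0.0], 'joint_torque': [0.0, -52.756, -1.267, -15.343, -0.053, 0.007, 0.0], 'tool_pos': [0.189, -0.595, 0.238], 'eef_rot': [0.988, 0.153, -0.0, -0.001], 'contact_force': [-0.356, 0.476, 0.012], 'moment': [-0.049, -0.023, -0.002], 'finger_force': 0.0, 'opening': 0.999}
side {'fx': 457.1499, 'fy': 457.1499, 'cx': 324.7901, 'cy': 195.0199, 'position': [0.384, -1.1533, 1.4245], 'attitude': [0.9265, -0.0948, 0.0286, -0.363]}
top {'fx': 518.8098, 'fy': 518.8098, 'cx': 320.7505, 'cy': 203.4964, 'position': [0.2756, 0.0164, 2.0014], 'attitude': [0.7147, -0.6935, 0.0723, -0.056]}
wrist {'fx': 282.7061, 'fy': 282.7061, 'cx': 320.9969, 'cy': 196.8431, 'hand_eye': [[-0.0008, -0.9561, -0.293, 0.0754], [1.0, -0.0012, 0.0012, 0.0007], [-0.0015, -0.293, 0.9561, -0.147], [0.0, 0.0, 0.0, 1.0]]}
```

View pics/top0.png

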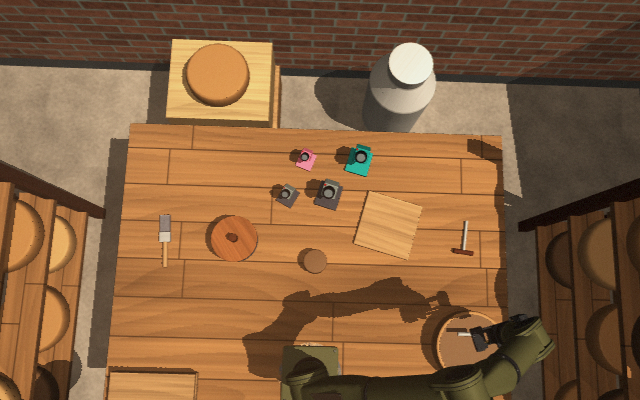

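View pics/side0.png

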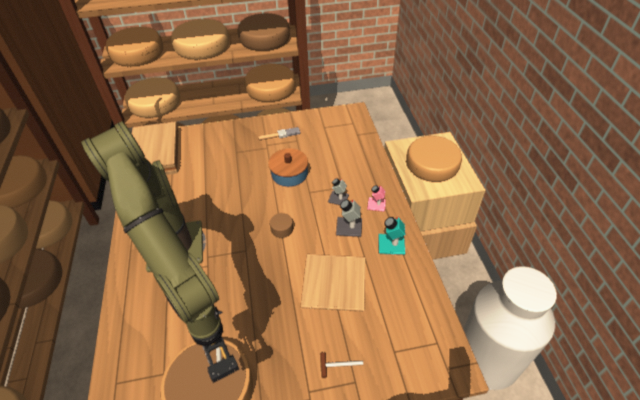

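Top view: lid/crock at (233,238) with its knob in the middle, board corners near (369,191), (422,206), (408,260), (354,243). The large grey camera is at (328,194); small grey, pink and turquoise ones are decoys. Side view: knob (288,158), large grey camera (349,212).

```bash
cat > h.py <<'E'
from plant import r
import cv2,numpy as np
from scipy.spatial.transform import Rotation as R
def cam(n,s=None):
    p=r.camera_params(n)
    if n=="wrist":
        s=s or r.get_state();T=np.eye(4);T[:3,:3]=R.from_quat(s["eef_rot"]).as_matrix();T[:3,3]=s["tool_pos"]
        T=T@np.array(p["hand_eye"]);return p,T[:3,:3],T[:3,3]
    return p,R.from_quat(p["attitude"]).as_matrix(),np.array(p["position"])
def ray(c,u,v):
    p,M,o=c;d=M@np.array([(u-p["cx"])/p["fx"],(v-p["cy"])/p["fy"],1]);return o,d/np.linalg.norm(d)
def plane(c,u,v,z):
    o,d=ray(c,u,v);return o+d*(z-o[2])/d[2]
def tri(rays):
    A=sum(np.eye(3)-np.outer(d,d) for o,d in rays);b=sum((np.eye(3)-np.outer(d,d))@o for o,d in rays);return np.linalg.solve(A,b)
def proj(c,X):
    p,M,o=c;x=M.T@(np.array(X)-o);return p["fx"]*x[0]/x[2]+p["cx"],p["fy"]*x[1]/x[2]+p["cy"]
def move(pos,Rt=None):
    "tool-frame shift and rotvec from current pose to target"
    s=r.get_state();M=R.from_quat(s["eef_rot"]).as_matrix()
    sh=M.T@(np.array(pos)-s["tool_pos"]);rv=R.from_matrix(M.T@Rt).as_rotvec() if Rt is not None else np.zeros(3)
    print("xyz",np.round(sh,4).tolist(),"rot",np.round(rv,4).tolist(),"rows",round(max(np.linalg.norm(sh)/.0417,np.degrees(np.linalg.norm(rv))/7.16),1))
    return sh,rv
E
python3 - <<'E'
from h import *
t,s=cam("top"),cam("side")
T=cv2.imread("pics/top0.png");S=cv2.imread("pics/side0.png")
b=[plane(t,*p,.014) for p in((369,191),(422,206),(408,260),(354,243))];print("board",np.mean(b,0),np.round(b,3).tolist())
b=[plane(s,*p,.014) for p in((308,256),(365,258),(361,309),(303,303))];print("board",np.mean(b,0))
def dark(I,u,v,w,th):
    g=I[v-w:v+w,u-w:u+w].max(2);y,x=np.where(g<th);print(len(x),x.mean()+u-w,y.mean()+v-w);return x.mean()+u-w,y.mean()+v-w
k=dark(T,233,238,10,90);k2=dark(S,288,158,8,90)
print("knob tri",tri([ray(t,*k),ray(s,*k2)]),plane(t,*k,.11))
hs=cv2.cvtColor(T,cv2.COLOR_BGR2HSV);print(hs[238,222],hs[180,150])
for n,p in(("cam",(328,190)),("tomme",(315,261)),("trier",(463,245)),("brush",(165,235))):print(n,plane(t,*p,.14 if n=="cam" else .03))
a=cv2.resize(T[140:300,150:350],None,fx=3.2,fy=3.2,interpolation=cv2.INTER_CUBIC);c=cv2.resize(S[140:260,260:420],None,fx=4,fy=4,interpolation=cv2.INTER_CUBIC)
cv2.imwrite("pics/a.png",cv2.resize(np.hstack([a[:480,240:],c[:, :]]),(800,0) if 0 else None,fx=.75,fy=.75)); print(cv2.imread("pics/a.png").shape)
E
```

```text
board [ 0.56608975 -0.2887036   0.014     ] [[0.697, -0.212, 0.014], [0.644, -0.421, 0.014], [0.432, -0.365, 0.014], [0.491, -0.157, 0.014]]
board [ 0.56894738 -0.28779657  0.014     ]
9 234.88888888888889 239.66666666666666
17 288.4117647058824 159.64705882352942
knob tri [0.48713361 0.28943141 0.09298569] [0.47949377 0.28674898 0.11      ]
[ 13 182 205] [ 14 158 206]
cam [ 0.66929324 -0.04702746  0.14      ]
tomme [ 0.41639197 -0.00847294  0.03      ]
trier [ 0.49430032 -0.57408522  0.03      ]
brush [0.49777605 0.56309872 0.03      ]
(360, 780, 3)
```

View pics/a.png

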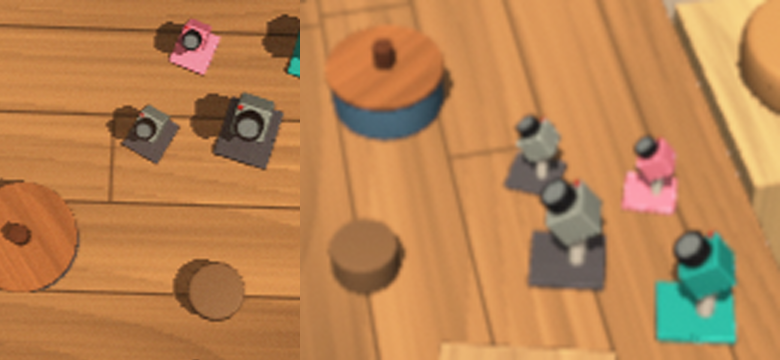

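Close crop: the large grey camera's black lens is at about (328,192) in top and (346,206) in side. The knob and lid are clearly seen. I'll move, and look on the way from above the camera and board.

```bash
python3 - <<'E'
from h import *
t,s=cam("top"),cam("side")
print("lens",tri([ray(t,327.9,192.5),ray(s,345.7,205.7)]))
move((.19,-.595,.34));move((.47,-.2,.40))
E
```

```text
lens [ 0.66366269 -0.04730797  0.12864826]
xyz [0.0014, -0.0001, -0.1019] rot [0.0, 0.0, 0.0] rows 2.4
xyz [0.3877, -0.2921, -0.1615] rot [0.0, 0.0, 0.0] rows 12.3
```

carry_out:
  plan:
    - {"rot":[0,0,0],"xyz":[0,0,-0.04],"grip":0}
    - {"rot":[0,0,0],"xyz":[0,0,-0.08],"grip":0}
    - {"rot":[0,0,0],"xyz":[0.02,-0.015,-0.11],"grip":0}
    - {"rot":[0,0,0],"xyz":[0.05,-0.035,-0.12],"grip":0}
    - {"rot":[0,0,0],"xyz":[0.08,-0.06,-0.13],"grip":0}
    - {"rot":[0,0,0],"xyz":[0.11,-0.08,-0.14],"grip":0}
    - {"rot":[0,0,0],"xyz":[0.14,-0.1,-0.15],"grip":0}
    - {"rot":[0,0,0],"xyz":[0.17,-0.125,-0.16],"grip":0}

```text
clock: 0.82
tool_pos: [0.3138, -0.4242, 0.399]
eef_rot: [0.988, 0.152, -0.0, 0.0]
contact_force: [0.7, -0.6, 0.9]
opening: 0.999
finger_force: 0.0
```

carry_out:
  plan:
    - {"rot":[0,0,0],"xyz":[0.03,-0.025,0],"grip":0}
    - {"rot":[0,0,0],"xyz":[0.06,-0.05,0],"grip":0}
    - {"rot":[0,0,0],"xyz":[0.09,-0.075,0],"grip":0}
    - {"rot":[0,0,0],"xyz":[0.12,-0.1,0],"grip":0}
    - {"rot":[0,0,0],"xyz":[0.15,-0.12,0],"grip":0}
    - {"rot":[0,0,0],"xyz":[0.18,-0.14,0],"grip":0}
    - {"rot":[0,0,0],"xyz":[0.2,-0.16,0],"grip":0}
    - {"rot":[0,0,0],"xyz":[0.22,-0.17,0],"grip":0}

```text
clock: 1.48
tool_pos: [0.472, -0.1932, 0.3987]
eef_rot: [0.988, 0.155, -0.0, -0.001]
contact_force: [-0.2, -0.3, 0.2]
opening: 1.002
finger_force: 0.0
```

```bash
python3 - <<'E'
from h import *
s=r.get_state();im=r.snapshot("wrist")[:,:,::-1];cv2.imwrite("pics/w1.png",im);np.save("s1.npy",s,allow_pickle=True)
print(s["clock"],s["tool_pos"],s["eef_rot"],s["q"])
c=cam("wrist",s)
print(proj(c,(.664,-.047,.129)),proj(c,(.567,-.288,.014)))
move((.48,-.0,.40));move((.48,.287,.30),R.from_euler("z",0.54).as_matrix()@np.diag([1,-1,-1]))
E
```

```text
1.4833 [ 0.47202176 -0.19319987  0.39869332] [ 9.87950054e-01  1.54771342e-01 -1.80742265e-04 -7.00314203e-04] [ 0.51442652  0.37134534 -0.32095766  1.65093886  0.12499764  1.14051619
 -1.09845582]
(np.float64(255.82868088438244), np.float64(-16.894997879258113)) (np.float64(386.3019918627493), np.float64(118.17036032967498))
xyz [0.0633, -0.1791, -0.0005] rot [0.0, 0.0, 0.0] rows 4.6
xyz [0.1521, -0.4516, 0.1006] rot [-0.0024, -0.0043, -0.2239] rows 11.7
```

View pics/w1.png

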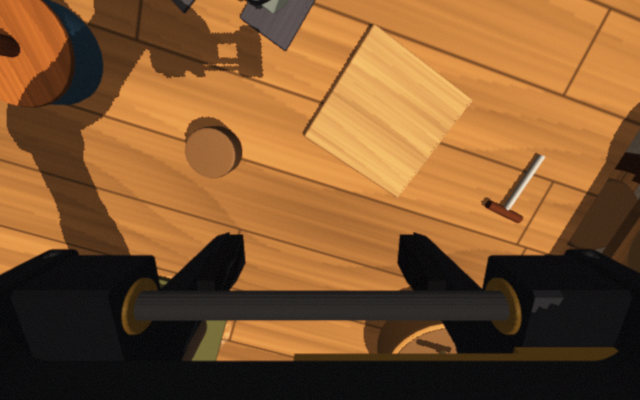

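Wrist view: the board's corners are (371,25), (472,101), (398,196), (304,133), so its centre agrees with my estimate within 5 mm. The tomme is at (213,150), the lid at far left. On to the lid.

carry_out:
  plan:
    - {"rot":[0,0,-0.02],"xyz":[0.012,-0.035,0],"grip":0}
    - {"rot":[0,0,-0.04],"xyz":[0.024,-0.07,0.0],"grip":0}
    - {"rot":[0,0,-0.06],"xyz":[0.036,-0.105,0.0],"grip":0}
    - {"rot":[0,0,-0.08],"xyz":[0.048,-0.14,0],"grip":0}
    - {"rot":[0,0,-0.1],"xyz":[0.06,-0.175,0],"grip":0}
    - {"rot":[0,0,-0.12],"xyz":[0.072,-0.21,0.01],"grip":0}
    - {"rot":[0,0,-0.14],"xyz":[0.084,-0.245,0.03],"grip":0}
    - {"rot":[0,0,-0.16],"xyz":[0.096,-0.28,0.05],"grip":0}

```text
clock: 2.2
tool_pos: [0.4785, 0.0999, 0.349]
eef_rot: [0.973, 0.231, 0.001, 0.0]
contact_force: [0.9, -0.4, -0.2]
opening: 1.003
finger_force: 0.0
```

```bash
python3 - <<'E'
from h import *
s=r.get_state();print(s["tool_pos"],s["q"]);move((.47,.287,.25),R.from_euler("z",0.54).as_matrix()@np.diag([1,-1,-1]))
E
```

```text
[0.47851203 0.09988889 0.34895806] [-0.00206807  0.39303686 -0.43736492  1.79682141  0.19574357  0.99245804
 -1.62110956]
xyz [0.0765, -0.171, 0.099] rot [0.0008, -0.0018, -0.0729] rows 5.1
```

carry_out:
  plan:
    - {"rot":[0,0,-0.01],"xyz":[0.012,-0.028,0.016],"grip":0}
    - {"rot":[0,0,-0.02],"xyz":[0.025,-0.057,0.033],"grip":0}
    - {"rot":[0,0,-0.04],"xyz":[0.038,-0.085,0.05],"grip":0}
    - {"rot":[0,0,-0.05],"xyz":[0.05,-0.114,0.066],"grip":0}
    - {"rot":[0,0,-0.06],"xyz":[0.063,-0.142,0.082],"grip":0}
    - {"rot":[0,0,-0.07],"xyz":[0.076,-0.171,0.1],"grip":0}
    - {"rot":[0,0,-0.07],"xyz":[0.076,-0.171,0.1],"grip":0}

```text
clock: 2.78
tool_pos: [0.466, 0.292, 0.2462]
eef_rot: [0.963, 0.27, -0.002, -0.002]
contact_force: [0.4, 0.6, 1.0]
opening: 1.0
finger_force: 0.0
```

```bash
python3 - <<'E'
from h import *
s=r.get_state();im=r.snapshot("wrist")[:,:,::-1].copy();cv2.imwrite("pics/w2.png",im)
print(s["tool_pos"],s["q"])
c=cam("wrist",s);print(proj(c,(.48,.287,.116)))
E
```

```text
[0.46598733 0.29196165 0.24616937] [-0.38849594  0.60184394 -0.41409804  1.77632194  0.30604851  0.82925894
 -1.97116619]
(np.float64(332.2016938681467), np.float64(178.27513857944885))
```

View pics/w2.png

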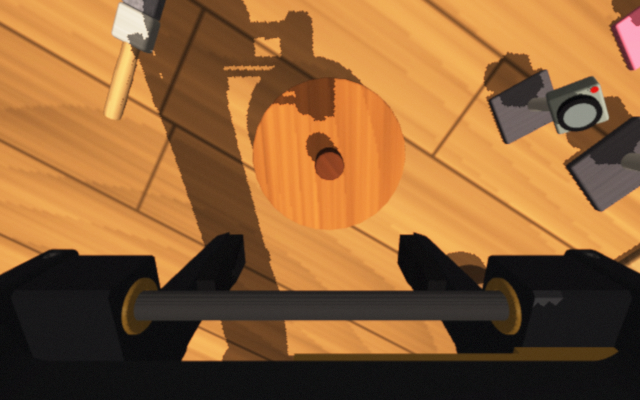

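Wrist view: knob top circle centre (330,165), lid disc centre (329,153) with radius 76. The brush lies at upper left and doesn't interfere.

```bash
python3 - <<'E'
from h import *
s=r.get_state();c=cam("wrist",s)
a=plane(c,330,165,.116);b=plane(c,329,153,.078);print(a,b)
k=(a+b)/2;move((k[0],k[1],.14));move((k[0],k[1],.104-.019))
print((k[0],k[1]))
E
```

```text
[0.49153252 0.29195686 0.116     ] [0.49690385 0.29525498 0.078     ]
xyz [0.0261, 0.0098, 0.1071] rot [0.0, 0.0, 0.0] rows 2.7
xyz [0.0263, 0.01, 0.1621] rot [0.0, 0.0, 0.0] rows 3.9
(np.float64(0.4942181822952154), np.float64(0.2936059185558401))
```

carry_out:
  plan:
    - {"rot":[0,0,0],"xyz":[0.013,0.005,0.03],"grip":0}
    - {"rot":[0,0,0],"xyz":[0.025,0.009,0.06],"grip":0}
    - {"rot":[0,0,0],"xyz":[0.025,0.009,0.09],"grip":0}
    - {"rot":[0,0,0],"xyz":[0.025,0.009,0.12],"grip":0}
    - {"rot":[0,0,0],"xyz":[0.025,0.009,0.14],"grip":0}
    - {"rot":[0,0,0],"xyz":[0.025,0.009,0.155],"grip":0}
    - {"rot":[0,0,0],"xyz":[0.025,0.009,0.16],"grip":0}
    - {"rot":[0,0,0],"xyz":[0.025,0.009,0.16],"grip":0}

```text
clock: 3.5
tool_pos: [0.4954, 0.2886, 0.0884]
eef_rot: [0.964, 0.264, -0.001, 0.001]
contact_force: [0.7, -0.5, -0.1]
opening: 1.0
finger_force: 0.0
```

carry_out:
  plan:
    - {"rot":[0,0,0],"xyz":[0,0,0],"grip":140}
    - {"rot":[0,0,0],"xyz":[0,0,0],"grip":200}
    - {"rot":[0,0,0],"xyz":[0,0,0],"grip":255}
    - {"rot":[0,0,0],"xyz":[0,0,0],"grip":255}
    - {"rot":[0,0,0],"xyz":[0,0,0],"grip":255}
    - {"rot":[0,0,0],"xyz":[0,0,0],"grip":255}
    - {"rot":[0,0,0],"xyz":[0,0,0],"grip":255}
    - {"rot":[0,0,0],"xyz":[0,0,0],"grip":255}
  squeeze: 35

```text
clock: 4.17
tool_pos: [0.4951, 0.2916, 0.0894]
eef_rot: [0.964, 0.266, 0.0, -0.001]
contact_force: [-1.5, 1.2, 1.3]
opening: 0.415
finger_force: 1.1
```

carry_out:
  plan:
    - {"rot":[0,0,0],"xyz":[0,0,0],"grip":255}
    - {"rot":[0,0,0],"xyz":[0,0,0],"grip":255}
    - {"rot":[0,0,0],"xyz":[0,0,0],"grip":255}
    - {"rot":[0,0,0],"xyz":[0,0,0],"grip":255}
    - {"rot":[0,0,0],"xyz":[0,0,0],"grip":255}
  squeeze: 35

```text
clock: 4.58
tool_pos: [0.494, 0.2938, 0.0893]
eef_rot: [0.964, 0.267, 0.0, -0.002]
contact_force: [-3.2, 4.9, 1.0]
opening: 0.332
finger_force: 35.0
```

carry_out:
  plan:
    - {"rot":[0,0,0],"xyz":[0,0,-0.003],"grip":255}
    - {"rot":[0,0,0],"xyz":[0,0,-0.01],"grip":255}
    - {"rot":[0,0,0],"xyz":[0,0,-0.025],"grip":255}
    - {"rot":[0,0,0],"xyz":[0,0,-0.05],"grip":255}
    - {"rot":[0,0,0],"xyz":[0,0,-0.08],"grip":255}
    - {"rot":[0,0,0],"xyz":[0,0,-0.11],"grip":255}
    - {"rot":[0,0,0],"xyz":[0,0,-0.14],"grip":255}
    - {"rot":[0,0,0],"xyz":[0,0,-0.16],"grip":255}

```text
clock: 5.25
tool_pos: [0.4959, 0.29, 0.2513]
eef_rot: [0.964, 0.265, 0.001, 0.0]
contact_force: [-0.0, 0.8, -3.0]
opening: 0.327
finger_force: 35.0
```

```bash
python3 - <<'E'
from h import *
s=r.get_state();print(s["q"])
move((.42,0,.35));move((.567,-.288,.25),R.from_euler("z",0.2).as_matrix()@np.diag([1,-1,-1]))
im=r.snapshot("wrist")[:,:,::-1].copy();cv2.imwrite("pics/w3.png",im)
E
```

```text
[-0.36664026  0.62553944 -0.41190271  1.70183457  0.31082994  0.87795755
 -1.94360447]
xyz [-0.2132, 0.2106, -0.0988] rot [0.0, 0.0, 0.0] rows 7.6
xyz [-0.2342, 0.5332, 0.0013] rot [0.0005, -0.0016, 0.3363] rows 14.0
```

View pics/w3.png

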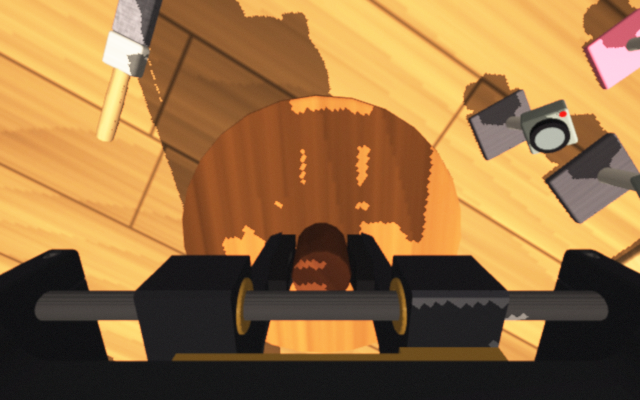

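Lid is held level by the knob at (322,260). Carry it to the board.

carry_out:
  plan:
    - {"rot":[0,0,0],"xyz":[-0.02,0.02,-0.015],"grip":255}
    - {"rot":[0,0,0.02],"xyz":[-0.045,0.045,-0.03],"grip":255}
    - {"rot":[0,0,0.04],"xyz":[-0.07,0.07,-0.04],"grip":255}
    - {"rot":[0,0,0.06],"xyz":[-0.095,0.095,-0.05],"grip":255}
    - {"rot":[0,0,0.08],"xyz":[-0.12,0.12,-0.06],"grip":255}
    - {"rot":[0,0,0.1],"xyz":[-0.145,0.145,-0.07],"grip":255}
    - {"rot":[0,0,0.12],"xyz":[-0.17,0.17,-0.07],"grip":255}
    - {"rot":[0,0,0.14],"xyz":[-0.195,0.195,-0.07],"grip":255}

```text
clock: 5.97
tool_pos: [0.4264, 0.0209, 0.3187]
eef_rot: [0.981, 0.196, -0.0, 0.0]
contact_force: [0.2, -0.3, -2.1]
opening: 0.333
finger_force: 35.0
```

```bash
python3 - <<'E'
from h import *
s=r.get_state();print(s["q"],s["tool_pos"])
move((.567,-.288,.15),R.from_euler("z",0.2).as_matrix()@np.diag([1,-1,-1]))
E
```

```text
[ 0.15707583  0.33737199 -0.43217543  2.0017601   0.18811545  0.84124736
 -1.55527646] [0.42640034 0.02088869 0.31867348]
xyz [0.011, 0.3391, 0.1689] rot [0.0007, 0.001, 0.1953] rows 9.1
```

carry_out:
  plan:
    - {"rot":[0,0,0.02],"xyz":[-0.01,0.03,0],"grip":255}
    - {"rot":[0,0,0.04],"xyz":[-0.015,0.065,0],"grip":255}
    - {"rot":[0,0,0.06],"xyz":[-0.018,0.1,0.005],"grip":255}
    - {"rot":[0,0,0.08],"xyz":[-0.015,0.135,0.01],"grip":255}
    - {"rot":[0,0,0.1],"xyz":[-0.01,0.17,0.02],"grip":255}
    - {"rot":[0,0,0.12],"xyz":[-0.005,0.205,0.035],"grip":255}
    - {"rot":[0,0,0.14],"xyz":[0,0.24,0.055],"grip":255}
    - {"rot":[0,0,0.16],"xyz":[0.004,0.27,0.08],"grip":255}

```text
clock: 6.63
tool_pos: [0.5362, -0.2276, 0.2379]
eef_rot: [0.993, 0.117, 0.0, 0.001]
contact_force: [0.7, 0.1, -2.3]
opening: 0.329
finger_force: 35.0
```

```bash
python3 - <<'E'
from h import *
move((.567,-.288,.11),R.from_euler("z",0.2).as_matrix()@np.diag([1,-1,-1]))
E
```

```text
xyz [0.0159, 0.0657, 0.128] rot [0.002, -0.0001, 0.0339] rows 3.5
```

carry_out:
  plan:
    - {"rot":[0,0,0.02],"xyz":[0.003,0.02,0.01],"grip":255}
    - {"rot":[0,0,0.03],"xyz":[0.008,0.045,0.03],"grip":255}
    - {"rot":[0,0,0.03],"xyz":[0.012,0.06,0.055],"grip":255}
    - {"rot":[0,0,0.03],"xyz":[0.015,0.066,0.08],"grip":255}
    - {"rot":[0,0,0.03],"xyz":[0.016,0.066,0.1],"grip":255}
    - {"rot":[0,0,0.03],"xyz":[0.016,0.066,0.12],"grip":255}
    - {"rot":[0,0,0.03],"xyz":[0.016,0.066,0.13],"grip":255}
    - {"rot":[0,0,0.03],"xyz":[0.016,0.066,0.13],"grip":255}

```text
clock: 7.3
tool_pos: [0.5638, -0.2841, 0.1055]
eef_rot: [0.995, 0.103, -0.003, -0.001]
contact_force: [-0.1, 0.7, -2.9]
opening: 0.334
finger_force: 35.0
```

```bash
python3 - <<'E'
from h import *
s=r.get_state();move((.567,-.288,.0413),R.from_euler("z",0.2).as_matrix()@np.diag([1,-1,-1]))
# where is board now?
T=r.snapshot("top")[:,:,::-1];cv2.imwrite("pics/top1.png",T)
E
```

```text
xyz [0.0028, 0.0047, 0.0642] rot [-0.0035, 0.0065, 0.007] rows 1.5
```

carry_out:
  plan:
    - {"rot":[0,0,0],"xyz":[0.002,0.003,0.015],"grip":255}
    - {"rot":[0,0,0],"xyz":[0.002,0.003,0.03],"grip":255}
    - {"rot":[0,0,0],"xyz":[0.002,0.003,0.042],"grip":255}
    - {"rot":[0,0,0],"xyz":[0.002,0.003,0.05],"grip":255}
    - {"rot":[0,0,0],"xyz":[0.002,0.003,0.056],"grip":255}
    - {"rot":[0,0,0],"xyz":[0.002,0.003,0.06],"grip":255}
    - {"rot":[0,0,0],"xyz":[0.002,0.003,0.062],"grip":255}
    - {"rot":[0,0,0],"xyz":[0.002,0.003,0.062],"grip":255}

```text
clock: 8.02
tool_pos: [0.5693, -0.2873, 0.047]
eef_rot: [0.995, 0.103, 0.0, 0.0]
contact_force: [0.2, -0.5, -3.5]
opening: 0.331
finger_force: 35.0
```

carry_out:
  plan:
    - {"rot":[0,0,0],"xyz":[0,0,0.001],"grip":255}
    - {"rot":[0,0,0],"xyz":[0,0,0.002],"grip":255}
    - {"rot":[0,0,0],"xyz":[0,0,0.003],"grip":255}
    - {"rot":[0,0,0],"xyz":[0,0,0.004],"grip":255}
    - {"rot":[0,0,0],"xyz":[0,0,0.004],"grip":255}
    - {"rot":[0,0,0],"xyz":[0,0,0.004],"grip":255}

```text
clock: 8.52
tool_pos: [0.5692, -0.2874, 0.0431]
eef_rot: [0.995, 0.103, -0.0, 0.0]
contact_force: [0.3, 0.7, -3.0]
opening: 0.331
finger_force: 35.0
```

carry_out:
  plan:
    - {"rot":[0,0,0],"xyz":[0,0,0.001],"grip":255}
    - {"rot":[0,0,0],"xyz":[0,0,0.002],"grip":255}
    - {"rot":[0,0,0],"xyz":[0,0,0.003],"grip":255}
    - {"rot":[0,0,0],"xyz":[0,0,0.003],"grip":255}
    - {"rot":[0,0,0],"xyz":[0,0,0.003],"grip":255}

```text
clock: 8.93
tool_pos: [0.5694, -0.2875, 0.0413]
eef_rot: [0.995, 0.103, 0.0, 0.0]
contact_force: [-1.0, -0.1, 6.7]
opening: 0.331
finger_force: 35.0
```

Contact. Release and rise.

carry_out:
  plan:
    - {"rot":[0,0,0],"xyz":[0,0,0],"grip":150}
    - {"rot":[0,0,0],"xyz":[0,0,0],"grip":120}
    - {"rot":[0,0,0],"xyz":[0,0,0],"grip":60}
    - {"rot":[0,0,0],"xyz":[0,0,0],"grip":0}
    - {"rot":[0,0,0],"xyz":[0,0,0],"grip":0}
    - {"rot":[0,0,0],"xyz":[0,0,0],"grip":0}
    - {"rot":[0,0,0],"xyz":[0,0,0],"grip":0}
    - {"rot":[0,0,0],"xyz":[0,0,0],"grip":0}

```text
clock: 9.6
tool_pos: [0.5692, -0.2873, 0.04]
eef_rot: [0.995, 0.103, -0.0, -0.0]
contact_force: [0.3, 0.3, 0.9]
opening: 0.908
finger_force: 0.0
```

carry_out:
  plan:
    - {"rot":[0,0,0],"xyz":[0,0,-0.02],"grip":0}
    - {"rot":[0,0,0],"xyz":[0,0,-0.05],"grip":0}
    - {"rot":[0,0,0],"xyz":[0,0,-0.09],"grip":0}
    - {"rot":[0,0,0],"xyz":[0,0,-0.13],"grip":0}
    - {"rot":[0,0,0],"xyz":[0,0,-0.17],"grip":0}
    - {"rot":[0,0,0],"xyz":[0,0,-0.21],"grip":0}
    - {"rot":[0,0,0],"xyz":[0,0,-0.25],"grip":0}
    - {"rot":[0,0,0],"xyz":[0,0,-0.29],"grip":0}

```text
clock: 10.27
tool_pos: [0.5687, -0.2871, 0.3323]
eef_rot: [0.995, 0.103, 0.0, 0.0]
contact_force: [0.4, -0.4, -0.5]
opening: 1.005
finger_force: 0.0
```

```bash
python3 - <<'E'
from h import *
# viewing pose: tool z along -LOS guess, TCP ~ 0.2 ahead of the lens
L=np.array([.664,-.047,.14]);z=np.array([-np.sin(.61),0,np.cos(.61)])
Rt=np.array([[0,0,0]]*3,float);zt=-z;x=np.array([np.cos(.61),0,np.sin(.61)]);y=np.cross(zt,x)
Rt=np.c_[x,y,zt];print(np.linalg.det(Rt))
s=r.get_state();print(s["tool_pos"],s["q"])
move(L+.22*z-.05*x,Rt);move((.48,-.15,.36))
np.save("Rt.npy",Rt)
E
```

```text
1.0
[ 0.56867057 -0.28712537  0.33231255] [ 0.56285219  0.62645483 -0.31547657  1.39401237  0.20041871  1.15248511
 -1.14178397]
xyz [-0.0208, -0.2497, 0.0406] rot [-0.0631, 0.6078, 0.2005] rows 6.1
xyz [-0.0586, -0.1524, -0.0277] rot [0.0, 0.0, 0.0] rows 4.0
```

carry_out:
  plan:
    - {"rot":[-0.008,0.08,0.026],"xyz":[-0.008,-0.035,-0.01],"grip":0}
    - {"rot":[-0.017,0.16,0.053],"xyz":[-0.015,-0.07,-0.015],"grip":0}
    - {"rot":[-0.025,0.24,0.08],"xyz":[-0.02,-0.105,-0.015],"grip":0}
    - {"rot":[-0.033,0.32,0.107],"xyz":[-0.02,-0.14,-0.01],"grip":0}
    - {"rot":[-0.042,0.4,0.134],"xyz":[-0.02,-0.175,0],"grip":0}
    - {"rot":[-0.05,0.48,0.16],"xyz":[-0.02,-0.21,0.015],"grip":0}
    - {"rot":[-0.058,0.55,0.18],"xyz":[-0.02,-0.24,0.03],"grip":0}
    - {"rot":[-0.063,0.608,0.2],"xyz":[-0.021,-0.25,0.04],"grip":0}

```text
clock: 10.93
tool_pos: [0.5058, -0.0896, 0.316]
eef_rot: [0.969, 0.021, 0.244, 0.019]
contact_force: [0.1, -0.9, 0.8]
opening: 1.002
finger_force: 0.0
```

```bash
python3 - <<'E'
from h import *
s=r.get_state();im=r.snapshot("wrist")[:,:,::-1].copy();cv2.imwrite("pics/w4.png",im);np.save("s4.npy",s,allow_pickle=True)
print(s["tool_pos"],s["eef_rot"],s["q"]);print(proj(cam("wrist",s),(.664,-.047,.14)))
E
```

```text
[ 0.50579364 -0.08960589  0.31599097] [0.96932596 0.02146086 0.24411707 0.01880084] [ 0.28543291  0.2966087  -0.24697475  2.23845613  0.50564172  0.13601169
 -1.94469667]
(np.float64(284.43383840939947), np.float64(124.81539152107109))
```

View pics/w4.png

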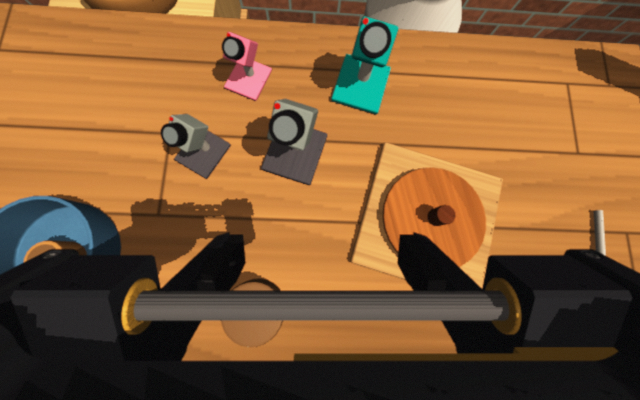

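Wrist view: the lid lies centred on the board, right way up. The large grey camera's lens is at (287,127), with foot corners near (262,170), (311,184), (327,131). The open crock is at left with the cheese showing at (45,255). Now measure the camera.

```bash
python3 - <<'E'
from h import *
W=cv2.imread("pics/w4.png");s=np.load("s4.npy",allow_pickle=True).item();c=cam("wrist",s)
# lens ring
sub=W[95:160,255:335].astype(int);g=sub.max(2)
m=(g<55).astype(np.uint8);n,l,st,ce=cv2.connectedComponentsWithStats(m);k=1+st[1:,4].argmax();print("ring",st[k],ce[k]+[255,95])
pts=cv2.findContours((l==k).astype(np.uint8),cv2.RETR_EXTERNAL,cv2.CHAIN_APPROX_NONE)[0][0];e=cv2.fitEllipse(pts);print("ell",e)
wl=(e[0][0]+255,e[0][1]+95)
t,sd=cam("top"),cam("side")
T=cv2.imread("pics/top0.png");S=cv2.imread("pics/side0.png")
rays=[ray(c,*wl)]
for nm,I,cc,(u,v) in(("t",T,t,(328,192)),("s",S,sd,(346,206))):
    q=I[v-12:v+12,u-12:u+12].max(2);n,l,st,ce=cv2.connectedComponentsWithStats((q<60).astype(np.uint8));k=1+st[1:,4].argmax()
    p=st[k,:2]+(st[k,2:4]-1)/2+[u-12,v-12];print(nm,st[k],p);rays.append(ray(cc,*p))
print("tw",tri([rays[0],rays[1]]),"ws",tri([rays[0],rays[2]]),"all",tri(rays))
# foot in wrist
R_=W[90:200,230:345].astype(int);sat=R_.max(2)-R_.min(2)
m=((sat<40)&(R_.max(2)<125)&(R_.max(2)>45)).astype(np.uint8)
cv2.imwrite("pics/foot.png",cv2.resize(np.hstack([W[90:200,230:345],cv2.merge([m*255]*3)]),None,fx=3.4,fy=3.4,interpolation=cv2.INTER_NEAREST))
for p in((262,170),(311,184),(327,131)):print(plane(c,*p,.01))
E
```

```text
ring [ 12  15  37  47 665] [283.98496241 133.84511278]
ell ((29.177017211914062, 36.124114990234375), (31.91519546508789, 48.82086181640625), 27.78905487060547)
t [  1   1  18  18 116] [325.5 189.5]
s [ 9  8  9  9 38] [347. 206.]
tw [ 0.68530735 -0.03995025  0.07247284] ws [ 0.66814851 -0.04395479  0.11950256] all [ 0.67203109 -0.04054235  0.11451634]
[6.40089613e-01 1.41335337e-04 1.00000000e-02]
[ 0.6190569  -0.08477023  0.01      ]
[ 0.71758136 -0.10954725  0.01      ]
```

View pics/foot.png

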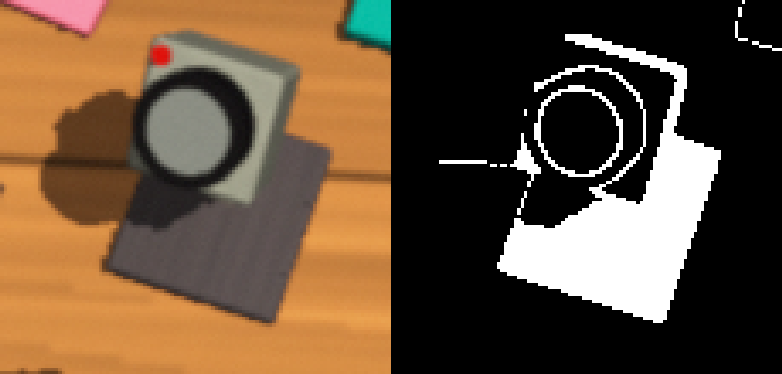

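Zoomed view: glass centre at (285,128.5), foot corners at (261.5,169), (310.3,184.7), (327,134). The foot edges give a yaw of about -14°.

```bash
python3 - <<'E'
from h import *
s=np.load("s4.npy",allow_pickle=True).item();c=cam("wrist",s)
a,b,d=[plane(c,*p,.01) for p in((261.5,168.8),(310.3,184.7),(327,134.1))]
print(a,b,d)
y1=np.degrees(np.arctan2(*(a-b)[:2]*[-1,1]));y2=np.degrees(np.arctan2(*(d-b)[[1,0]]));print(y1,y2)
print("lens by ray",plane(c,285,128.5,.14),"top",plane(cam("top"),327.9,192.5,.14),"side",plane(cam("side"),345.7,205.7,.14))
yw=np.radians((y1+y2)/2);x=np.array([np.cos(yw),np.sin(yw),0])
ctr=(a+b)/2+.05*x;print("lens by foot",ctr-.02*x, "yaw",np.degrees(yw))
L=np.mean([plane(c,285,128.5,.14),(ctr-.02*x)+[0,0,.13]],0)
z=-x*np.sin(np.radians(35))+[0,0,np.cos(np.radians(35))];F=L+.12*z;print("L",L,"z",z,"focus",F)
np.savez("foc.npz",L=L,z=z,F=F)
# test pose: tool z=-z, TCP 8mm above underside, tool x near current
M=R.from_quat(r.get_state()["eef_rot"]).as_matrix()
for w in np.radians([-40,0,40,90]):
    x0=np.array([np.cos(w),np.sin(w),0]);x0-=z*(x0@z);x0/=np.linalg.norm(x0);Rt=np.c_[x0,np.cross(-z,x0),-z];print(np.degrees(w));move(F+.012*z,Rt)
s=r.get_state();print(s["q"],s["tool_pos"])
E
```

```text
[0.64218644 0.00114503 0.01      ] [ 0.61777233 -0.08362059  0.01      ] [ 0.71168008 -0.1097098   0.01      ]
-16.067408765749775 -15.526220080125864
lens by ray [ 0.65896346 -0.04801101  0.14      ] top [ 0.65992594 -0.04689711  0.14      ] side [ 0.66259613 -0.05677877  0.14      ]
lens by foot [ 0.65884638 -0.04940458  0.01      ] yaw -15.79681442293782
L [ 0.65890492 -0.0487078   0.14      ] z [-0.55191425  0.15614285  0.81915204] focus [ 0.59267521 -0.02997065  0.23829825]
-40.0
xyz [0.0397, -0.0626, 0.0965] rot [-0.0929, 0.1369, 0.7848] rows 6.4
0.0
xyz [0.0397, -0.0626, 0.0965] rot [-0.1368, 0.0853, -0.0478] rows 2.9
40.0
xyz [0.0397, -0.0626, 0.0965] rot [-0.1623, 0.0316, -0.7764] rows 6.4
90.0
xyz [0.0397, -0.0626, 0.0965] rot [-0.1749, -0.031, -1.5103] rows 12.2
[ 0.28585621  0.29628568 -0.24752537  2.23688346  0.51431183  0.13535476
 -1.95600786] [ 0.5070036  -0.08988947  0.31690035]
```

Lens estimates agree within ~3 mm. Rehearse the presentation pose empty-handed to check reach (joint 6 is near its limit).

carry_out:
  plan:
    - {"rot":[-0.03,0.02,-0.01],"xyz":[0.01,-0.015,0.024],"grip":0}
    - {"rot":[-0.07,0.04,-0.02],"xyz":[0.02,-0.03,0.048],"grip":0}
    - {"rot":[-0.1,0.06,-0.04],"xyz":[0.03,-0.045,0.072],"grip":0}
    - {"rot":[-0.137,0.085,-0.048],"xyz":[0.04,-0.063,0.096],"grip":0}
    - {"rot":[-0.137,0.085,-0.048],"xyz":[0.04,-0.063,0.096],"grip":0}
    - {"rot":[-0.137,0.085,-0.048],"xyz":[0.04,-0.063,0.096],"grip":0}
    - {"rot":[-0.137,0.085,-0.048],"xyz":[0.04,-0.063,0.096],"grip":0}
    - {"rot":[-0.137,0.085,-0.048],"xyz":[0.04,-0.063,0.096],"grip":0}

```text
clock: 11.65
tool_pos: [0.6034, -0.0248, 0.2785]
eef_rot: [0.961, 0.026, 0.261, 0.091]
contact_force: [0.1, -0.9, -0.3]
opening: 1.002
finger_force: 0.0
```

```bash
python3 - <<'E'
from h import *
f=np.load("foc.npz");z=f["z"];s=r.get_state();M=R.from_quat(s["eef_rot"]).as_matrix()
print(s["q"],"pos err",s["tool_pos"]-f["F"]-.012*z,"ang",np.degrees(np.arccos(-M[:,2]@z)))
E
```

```text
[-0.42650987  0.50375608  0.39539967  2.13226276  1.0192037   0.04405146
 -2.65045578] pos err [0.01731776 0.00325875 0.03033798] ang 3.071986170945986
```

```bash
python3 - <<'E'
from h import *
f=np.load("foc.npz");z=f["z"];F=f["F"]
for w in np.radians([60,100]):
    x0=np.array([np.cos(w),np.sin(w),0]);x0-=z*(x0@z);x0/=np.linalg.norm(x0);Rt=np.c_[x0,np.cross(-z,x0),-z];print(np.degrees(w));move(F+.012*z,Rt)
E
```

```text
59.99999999999999
xyz [-0.0303, -0.0026, 0.0175] rot [-0.0287, 0.0482, -1.0304] rows 8.3
100.0
xyz [-0.0303, -0.0026, 0.0175] rot [-0.0441, 0.0405, -1.6117] rows 12.9
```

carry_out:
  plan:
    - {"rot":[0,0,-0.12],"xyz":[0,0,0],"grip":0}
    - {"rot":[0,0.01,-0.24],"xyz":[-0.005,0,0],"grip":0}
    - {"rot":[-0.01,0.02,-0.36],"xyz":[-0.01,0,0.005],"grip":0}
    - {"rot":[-0.02,0.03,-0.48],"xyz":[-0.015,0,0.01],"grip":0}
    - {"rot":[-0.025,0.04,-0.6],"xyz":[-0.02,-0.002,0.014],"grip":0}
    - {"rot":[-0.029,0.048,-0.72],"xyz":[-0.03,-0.003,0.017],"grip":0}
    - {"rot":[-0.029,0.048,-0.84],"xyz":[-0.03,-0.003,0.017],"grip":0}
    - {"rot":[-0.029,0.048,-0.95],"xyz":[-0.03,-0.003,0.017],"grip":0}

```text
clock: 12.32
tool_pos: [0.5857, -0.0313, 0.2515]
eef_rot: [0.893, 0.353, 0.21, 0.184]
contact_force: [0.6, 0.7, 0.5]
opening: 1.0
finger_force: 0.0
```

```bash
python3 - <<'E'
from h import *
f=np.load("foc.npz");z=f["z"];F=f["F"];s=r.get_state();M=R.from_quat(s["eef_rot"]).as_matrix()
print(s["q"],"pos err",s["tool_pos"]-f["F"]-.012*z,"ang",np.degrees(np.arccos(-M[:,2]@z)))
for w in np.radians([60]):
    x0=np.array([np.cos(w),np.sin(w),0]);x0-=z*(x0@z);x0/=np.linalg.norm(x0);Rt=np.c_[x0,np.cross(-z,x0),-z];print(np.degrees(w));move(F+.012*z,Rt)
E
```

```text
[-0.0228463   0.5117186  -0.22654448  2.19133365  1.72084991  0.39268257
 -2.64296192] pos err [-0.00031025 -0.00317462  0.00335744] ang 3.3575976804945715
59.99999999999999
xyz [0.0016, -0.0036, 0.0024] rot [-0.0296, 0.0509, -0.327] rows 2.7
```

carry_out:
  plan:
    - {"rot":[-0.01,0.02,-0.11],"xyz":[0,-0.002,0.002],"grip":0}
    - {"rot":[-0.02,0.04,-0.22],"xyz":[0.002,-0.004,0.002],"grip":0}
    - {"rot":[-0.03,0.05,-0.33],"xyz":[0.002,-0.004,0.002],"grip":0}
    - {"rot":[-0.03,0.05,-0.4],"xyz":[0.002,-0.004,0.002],"grip":0}
    - {"rot":[-0.03,0.05,-0.4],"xyz":[0.002,-0.004,0.002],"grip":0}

```text
clock: 12.73
tool_pos: [0.5848, -0.0284, 0.2469]
eef_rot: [0.798, 0.523, 0.194, 0.227]
contact_force: [0.3, 0.4, 1.0]
opening: 1.001
finger_force: 0.0
```

```bash
python3 - <<'E'
from h import *
f=np.load("foc.npz");z=f["z"];F=f["F"];s=r.get_state();M=R.from_quat(s["eef_rot"]).as_matrix()
print(s["q"],s["tool_pos"],M[:,0],"pos err",s["tool_pos"]-f["F"]-.012*z,"ang",np.degrees(np.arccos(-M[:,2]@z)))
np.save("Mpres.npy",M)
move(s["tool_pos"]+[-.02,0,.12])
for w in(.54,1.0,1.3):move((.48,.287,.32),R.from_euler("z",w).as_matrix()@np.diag([1,-1,-1]))
E
```

```text
[ 1.25984015e-03  5.23958466e-01 -2.56523958e-01  2.24410023e+00
  1.98782470e+00  4.25119344e-01 -2.50615484e+00] [ 0.58477339 -0.02837218  0.24690577] [0.37691142 0.92335009 0.07322837] pos err [-0.00127885 -0.00027524 -0.0012223 ] ang 0.31902070015667267
xyz [0.0012, 0.0529, -0.1096] rot [0.0, 0.0, 0.0] rows 2.9
xyz [0.2571, -0.1473, -0.1673] rot [0.5575, -0.2619, 0.6011] rows 8.2
xyz [0.2571, -0.1473, -0.1673] rot [0.5938, -0.126, 0.1555] rows 8.2
xyz [0.2571, -0.1473, -0.1673] rot [0.6058, -0.0358, -0.1352] rows 8.2
```

Pose reachable (error 2 mm, 0.3°) with tool yaw about 68°. Now back over the crock at a similar yaw.

carry_out:
  plan:
    - {"rot":[0.03,0,0],"xyz":[0,0.015,-0.03],"grip":0}
    - {"rot":[0.1,-0.01,0],"xyz":[0,0.03,-0.065],"grip":0}
    - {"rot":[0.18,-0.02,0],"xyz":[0.02,0.03,-0.095],"grip":0}
    - {"rot":[0.26,-0.03,0],"xyz":[0.05,0.015,-0.11],"grip":0}
    - {"rot":[0.34,-0.04,0],"xyz":[0.08,0,-0.12],"grip":0}
    - {"rot":[0.42,-0.05,0.01],"xyz":[0.115,-0.02,-0.13],"grip":0}
    - {"rot":[0.5,-0.06,0.01],"xyz":[0.145,-0.04,-0.14],"grip":0}
    - {"rot":[0.58,-0.07,0.01],"xyz":[0.175,-0.07,-0.15],"grip":0}

```text
clock: 13.4
tool_pos: [0.5562, 0.046, 0.3202]
eef_rot: [0.836, 0.535, 0.07, 0.1]
contact_force: [1.6, -0.6, -2.4]
opening: 1.003
finger_force: 0.0
```

```bash
python3 - <<'E'
from h import *
s=r.get_state();print(s["q"],s["tool_pos"]);move((.485,.285,.28),R.from_euler("z",1.15).as_matrix()@np.diag([1,-1,-1]))
E
```

```text
[ 0.06904432  0.44398668 -0.47807317  1.85613677  0.53403089  0.77203479
 -1.15001131] [0.55622537 0.04600793 0.3202116 ]
xyz [0.1868, -0.17, 0.001] rot [0.2439, -0.0085, -0.0123] rows 6.1
```

carry_out:
  plan:
    - {"rot":[0.06,0,0],"xyz":[0.025,-0.023,0],"grip":0}
    - {"rot":[0.12,0,0],"xyz":[0.052,-0.047,0],"grip":0}
    - {"rot":[0.17,0,0],"xyz":[0.078,-0.071,0],"grip":0}
    - {"rot":[0.21,-0.005,-0.005],"xyz":[0.105,-0.095,0],"grip":0}
    - {"rot":[0.244,-0.008,-0.012],"xyz":[0.132,-0.12,0],"grip":0}
    - {"rot":[0.244,-0.008,-0.012],"xyz":[0.16,-0.145,0],"grip":0}
    - {"rot":[0.244,-0.008,-0.012],"xyz":[0.187,-0.17,0],"grip":0}
    - {"rot":[0.244,-0.008,-0.012],"xyz":[0.187,-0.17,0],"grip":0}

```text
clock: 14.07
tool_pos: [0.4818, 0.2947, 0.2793]
eef_rot: [0.835, 0.55, 0.003, -0.002]
contact_force: [-0.7, 0.4, -0.0]
opening: 1.0
finger_force: 0.0
```

```bash
python3 - <<'E'
from h import *
s=r.get_state();im=r.snapshot("wrist")[:,:,::-1].copy();cv2.imwrite("pics/w5.png",im);np.save("s5.npy",s,allow_pickle=True)
print(s["tool_pos"],s["q"],proj(cam("wrist",s),(.49,.29,.054)))
E
```

```text
[0.48178483 0.29467867 0.279322  ] [-0.29464892  0.59972301 -0.56165208  1.6943064   0.3752434   0.95054545
 -1.40384015] (np.float64(327.6290714489849), np.float64(170.44506886672033))
```

View pics/w5.png

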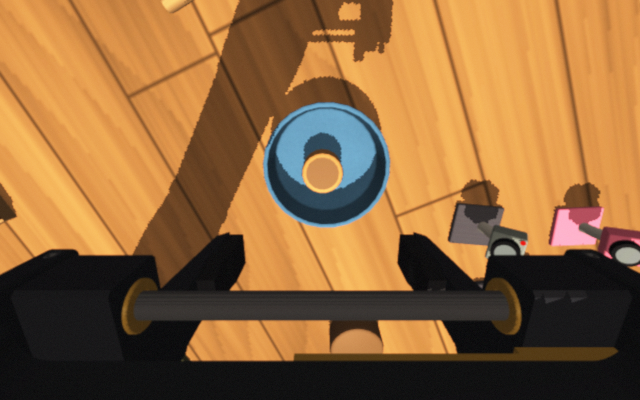

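Wrist view: crock rim centre (327,164); cheese top circle centre (322,173), radius about 20.

```bash
python3 - <<'E'
from h import *
s=np.load("s5.npy",allow_pickle=True).item();c=cam("wrist",s)
a=plane(c,322,173,.054);b=plane(c,327,164,.068);print("cheese",a,"crock",b)
Rt=R.from_euler("z",1.15).as_matrix()@np.diag([1,-1,-1])
move((a[0],a[1],.13),Rt);move((a[0],a[1],.018),Rt)
E
```

```text
cheese [0.48170084 0.28979117 0.054     ] crock [0.49333139 0.3007609  0.068     ]
xyz [-0.002, -0.0021, 0.1494] rot [0.0031, -0.0036, 0.0103] rows 3.6
xyz [-0.0024, -0.0024, 0.2614] rot [0.0031, -0.0036, 0.0103] rows 6.3
```

carry_out:
  plan:
    - {"rot":[0,0,0],"xyz":[-0.002,-0.002,0.04],"grip":35}
    - {"rot":[0.003,-0.003,0.01],"xyz":[-0.002,-0.002,0.08],"grip":35}
    - {"rot":[0.003,-0.003,0.01],"xyz":[-0.002,-0.002,0.11],"grip":35}
    - {"rot":[0.003,-0.003,0.01],"xyz":[-0.002,-0.002,0.14],"grip":35}
    - {"rot":[0.003,-0.003,0.01],"xyz":[-0.002,-0.002,0.15],"grip":35}
    - {"rot":[0.003,-0.003,0.01],"xyz":[-0.002,-0.002,0.15],"grip":35}
    - {"rot":[0.003,-0.003,0.01],"xyz":[-0.002,-0.002,0.15],"grip":35}
    - {"rot":[0.003,-0.003,0.01],"xyz":[-0.002,-0.002,0.15],"grip":35}

```text
clock: 14.78
tool_pos: [0.486, 0.2862, 0.131]
eef_rot: [0.841, 0.541, 0.002, 0.002]
contact_force: [-0.0, 0.2, 0.5]
opening: 0.859
finger_force: 0.0
```

```bash
python3 - <<'E'
from h import *
s=r.get_state();im=r.snapshot("wrist")[:,:,::-1].copy();cv2.imwrite("pics/w6.png",im)
print(s["tool_pos"],s["opening"],proj(cam("wrist",s),(.4817,.2898,.054)))
Rt=R.from_euler("z",1.15).as_matrix()@np.diag([1,-1,-1])
move((.4817,.2898,.018),Rt)
E
```

```text
[0.48596927 0.28621952 0.13103466] 0.8588902214238003 (np.float64(313.61227076229693), np.float64(202.25759247263707))
xyz [0.0011, -0.0058, 0.1131] rot [0.0055, -0.002, -0.0054] rows 2.7
```

View pics/w6.png

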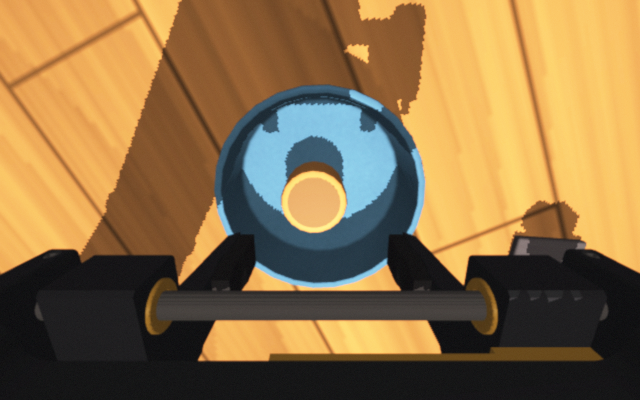

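Cheese top at (314,202), exactly as predicted. Descend with the 6 mm correction and grip.

carry_out:
  plan:
    - {"rot":[0,0,0],"xyz":[0.001,-0.006,0.02],"grip":35}
    - {"rot":[0,0,0],"xyz":[0.001,-0.006,0.045],"grip":35}
    - {"rot":[0,0,0],"xyz":[0.001,-0.006,0.065],"grip":35}
    - {"rot":[0,0,0],"xyz":[0.001,-0.006,0.085],"grip":35}
    - {"rot":[0,0,0],"xyz":[0.001,-0.006,0.1],"grip":35}
    - {"rot":[0,0,0],"xyz":[0.001,-0.006,0.11],"grip":35}
    - {"rot":[0,0,0],"xyz":[0.001,-0.006,0.113],"grip":35}
    - {"rot":[0,0,0],"xyz":[0.001,-0.006,0.113],"grip":35}

```text
clock: 15.5
tool_pos: [0.4802, 0.2894, 0.0164]
eef_rot: [0.84, 0.542, 0.001, 0.002]
contact_force: [0.2, 0.2, -0.3]
opening: 0.86
finger_force: 0.0
```

carry_out:
  plan:
    - {"rot":[0,0,0],"xyz":[0,0,0],"grip":60}
    - {"rot":[0,0,0],"xyz":[0,0,0],"grip":80}
    - {"rot":[0,0,0],"xyz":[0,0,0],"grip":120}
    - {"rot":[0,0,0],"xyz":[0,0,0],"grip":180}
    - {"rot":[0,0,0],"xyz":[0,0,0],"grip":255}
    - {"rot":[0,0,0],"xyz":[0,0,0],"grip":255}
    - {"rot":[0,0,0],"xyz":[0,0,0],"grip":255}
    - {"rot":[0,0,0],"xyz":[0,0,0],"grip":255}
  squeeze: 30

```text
clock: 16.17
tool_pos: [0.4805, 0.2894, 0.0169]
eef_rot: [0.84, 0.542, 0.001, 0.002]
contact_force: [-0.1, -1.0, 6.2]
opening: 0.629
finger_force: 30.0
```

carry_out:
  plan:
    - {"rot":[0,0,0],"xyz":[0,0,-0.005],"grip":255}
    - {"rot":[0,0,0],"xyz":[0,0,-0.025],"grip":255}
    - {"rot":[0,0,0],"xyz":[0,0,-0.06],"grip":255}
    - {"rot":[0,0,0],"xyz":[0,0,-0.1],"grip":255}
    - {"rot":[0,0,0],"xyz":[0,0,-0.14],"grip":255}
    - {"rot":[0,0,0],"xyz":[0,0,-0.18],"grip":255}
    - {"rot":[0,0,0],"xyz":[0,0,-0.22],"grip":255}
    - {"rot":[0,0,0],"xyz":[0,0,-0.26],"grip":255}

```text
clock: 16.83
tool_pos: [0.4783, 0.2891, 0.2781]
eef_rot: [0.84, 0.542, 0.0, 0.002]
contact_force: [1.2, 0.3, -1.3]
opening: 0.624
finger_force: 30.0
```

```bash
python3 - <<'E'
from h import *
f=np.load("foc.npz");z=f["z"];F=f["F"];s=r.get_state();print(s["q"],s["finger_force"],s["opening"])
M=np.load("Mpres.npy");move(F+.08*z,M);move(F+.009*z,M)
E
```

```text
[-0.29165276  0.59567274 -0.56302328  1.70770694  0.38156251  0.94988122
 -1.42728224] 29.996622065082192 0.6235409946619487
xyz [-0.2505, 0.1903, -0.0246] rot [-0.5978, 0.0841, -0.0131] rows 7.6
xyz [-0.2443, 0.2304, 0.0337] rot [-0.5978, 0.0841, -0.0131] rows 8.1
```

carry_out:
  plan:
    - {"rot":[-0.04,0.006,0],"xyz":[-0.02,0.014,-0.01],"grip":255}
    - {"rot":[-0.08,0.012,0],"xyz":[-0.045,0.033,-0.02],"grip":255}
    - {"rot":[-0.12,0.018,0],"xyz":[-0.07,0.052,-0.03],"grip":255}
    - {"rot":[-0.16,0.024,0],"xyz":[-0.095,0.071,-0.035],"grip":255}
    - {"rot":[-0.2,0.03,0],"xyz":[-0.12,0.09,-0.04],"grip":255}
    - {"rot":[-0.24,0.036,0],"xyz":[-0.145,0.109,-0.04],"grip":255}
    - {"rot":[-0.28,0.042,0],"xyz":[-0.17,0.128,-0.04],"grip":255}
    - {"rot":[-0.32,0.048,0],"xyz":[-0.195,0.147,-0.04],"grip":255}

```text
clock: 17.5
tool_pos: [0.532, 0.05, 0.3171]
eef_rot: [0.829, 0.535, 0.107, 0.124]
contact_force: [0.3, 0.2, -1.2]
opening: 0.626
finger_force: 30.0
```

```bash
python3 - <<'E'
from h import *
f=np.load("foc.npz");z=f["z"];F=f["F"];s=r.get_state();print(s["q"],s["finger_force"],s["opening"])
M=np.load("Mpres.npy");move(F+.06*z,M);move(F+.009*z,M)
E
```

```text
[ 0.01910582  0.37990774 -0.43230465  2.00627199  0.641207    0.61402291
 -1.28853968] 29.99619087204337 0.626115222878265
xyz [-0.0547, 0.0422, 0.043] rot [-0.2751, 0.038, -0.0139] rows 2.2
xyz [-0.0525, 0.0563, 0.0919] rot [-0.2751, 0.038, -0.0139] rows 2.9
```

carry_out:
  plan:
    - {"rot":[-0.04,0.005,0],"xyz":[-0.008,0.006,0.006],"grip":255}
    - {"rot":[-0.08,0.01,0],"xyz":[-0.016,0.012,0.012],"grip":255}
    - {"rot":[-0.12,0.016,0],"xyz":[-0.024,0.018,0.02],"grip":255}
    - {"rot":[-0.16,0.022,-0.005],"xyz":[-0.032,0.024,0.026],"grip":255}
    - {"rot":[-0.2,0.028,-0.01],"xyz":[-0.04,0.03,0.032],"grip":255}
    - {"rot":[-0.24,0.034,-0.012],"xyz":[-0.048,0.036,0.038],"grip":255}
    - {"rot":[-0.275,0.038,-0.014],"xyz":[-0.055,0.042,0.043],"grip":255}
    - {"rot":[-0.275,0.038,-0.014],"xyz":[-0.055,0.042,0.043],"grip":255}

```text
clock: 18.17
tool_pos: [0.559, -0.0185, 0.2873]
eef_rot: [0.799, 0.524, 0.192, 0.225]
contact_force: [0.2, -0.6, -0.5]
opening: 0.629
finger_force: 30.0
```

```bash
python3 - <<'E'
from h import *
f=np.load("foc.npz");z=f["z"];F=f["F"];s=r.get_state();print(s["q"],s["finger_force"],s["opening"])
M=np.load("Mpres.npy");move(F+.009*z,M)
E
```

```text
[-0.16588843  0.40960675 -0.05745649  2.26143382  1.80946279  0.30467349
 -2.35981061] 29.99670878984034 0.6291813241579417
xyz [-0.0014, 0.0016, 0.0515] rot [-0.0043, 0.0019, 0.0006] rows 1.2
```

carry_out:
  plan:
    - {"rot":[-0.004,0.002,0],"xyz":[0,0,0.012],"grip":255}
    - {"rot":[-0.004,0.002,0],"xyz":[-0.001,0.001,0.025],"grip":255}
    - {"rot":[-0.004,0.002,0],"xyz":[-0.001,0.002,0.038],"grip":255}
    - {"rot":[-0.004,0.002,0],"xyz":[-0.001,0.002,0.046],"grip":255}
    - {"rot":[-0.004,0.002,0],"xyz":[-0.001,0.002,0.051],"grip":255}
    - {"rot":[-0.004,0.002,0],"xyz":[-0.001,0.002,0.051],"grip":255}
    - {"rot":[-0.004,0.002,0],"xyz":[-0.001,0.002,0.051],"grip":255}
    - {"rot":[-0.004,0.002,0],"xyz":[-0.001,0.002,0.051],"grip":255}

```text
clock: 18.83
tool_pos: [0.5878, -0.0282, 0.2467]
eef_rot: [0.798, 0.523, 0.194, 0.226]
contact_force: [-0.5, 0.3, -1.4]
opening: 0.628
finger_force: 30.0
```

```bash
python3 - <<'E'
from h import *
f=np.load("foc.npz");z=f["z"];F=f["F"];s=r.get_state();M=R.from_quat(s["eef_rot"]).as_matrix()
print(s["q"],np.abs(s["qd"]).max(),"pos err",s["tool_pos"]-F-.009*z,"ang",np.degrees(np.arccos(-M[:,2]@z)),s["finger_force"])
im=r.snapshot("wrist")[:,:,::-1];S=r.snapshot("side")[:,:,::-1]
cv2.imwrite("pics/fin.png",np.hstack([cv2.resize(im,(400,250)),cv2.resize(S[120:320,220:420],(400,400))[:250]]))
S2=cv2.resize(S[130:330,240:440],(400,400));W2=cv2.resize(im,(400,250));W2=cv2.copyMakeBorder(W2,0,150,0,0,cv2.BORDER_CONSTANT);cv2.imwrite("pics/fin.png",np.hstack([W2,S2]))
E
```

```text
[-0.04648427  0.52306268 -0.1828315   2.23752645  2.02175809  0.38696086
 -2.54201233] 0.006785297024210303 pos err [9.03736695e-05 3.17935244e-04 1.00963929e-03] ang 0.378102691096161 29.996440401300788
```

View pics/fin.png

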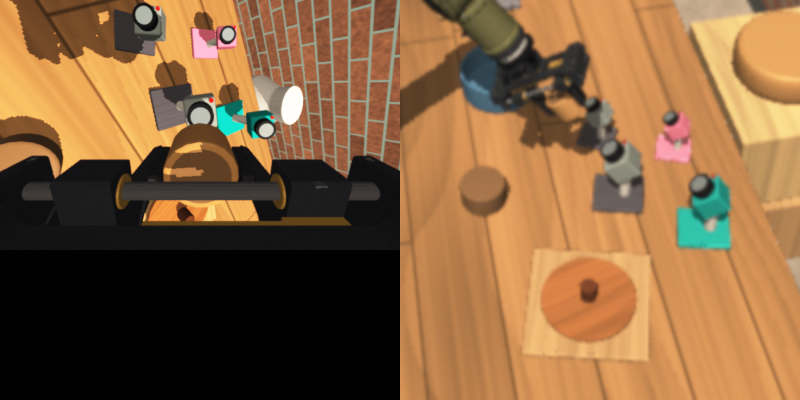

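The cheese is held between the fingers, just in front of the large grey camera's lens (at (200,113) in the half-size wrist view), and the lid lies on the board. A quick check that the cheese's outline sits where expected.

```bash
python3 - <<'E'
from h import *
f=np.load("foc.npz");z=f["z"];F=f["F"];s=r.get_state();c=cam("wrist",s);M=R.from_quat(s["eef_rot"]).as_matrix()
for h in(0,.046):
  P=np.array([proj(c,F+h*z+.028*(np.cos(a)*M[:,0]+np.sin(a)*M[:,1])) for a in np.linspace(0,2*np.pi,73)]);print(h,"u",P[:,0].min(),P[:,0].max(),"v",P[:,1].min(),P[:,1].max())
im=r.snapshot("wrist")[:,:,::-1];cv2.imwrite("pics/fin2.png",cv2.resize(im[150:350,220:420],(600,600)))
E
```

```text
0 u 272.31748348123915 364.4257914711974 v 195.67712666891194 279.75652427502644
0.046 u 255.12568007639274 379.0023009977386 v 227.590677072373 334.90347139502
```

View pics/fin2.png

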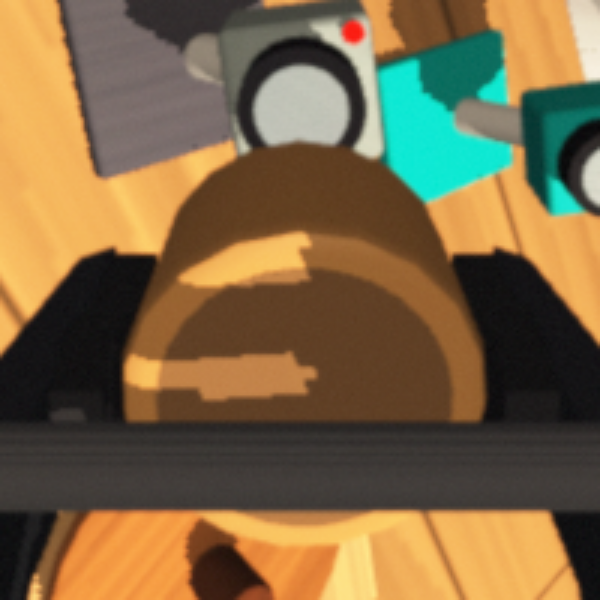

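The outline matches: underside edge at v=197 (expected 196), top edge from v=227 to 332 (expected 228 to 335). Handing in.

```bash
python3 -c "
from plant import r
print(r.finish_job())"
```

```text
the job is handed in; nothing more can be done
None
```

I set the lid down centred on the board and released it, then handed the job in with the cheese held at the large grey camera's focus point; by my own measurements it was about 1 mm and 0.4° off, but no verdict came back.

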